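Unload the wide boring bit from its quick-change chuck

TASK

Take the wide boring bit (the one with the broad disc-shaped head) out of its bench chuck: slide that chuck's sprung collar straight back, away from the bit, until it stays back by itself, then draw the bit straight out and lay it down gently, flat inside the plywood tray. Leave the slim bit where it is in the other chuck.

Things in the scene. Friction and masses are not known exactly. Their poses are not given: they have to be found in the camera images.
- wide_bit: Steel bit, 120 mm long, in the chuck, head drooping up to 5 degrees. Origin on its axis, mid-way on the bare round shank (12 mm thick, 75 mm free: grip here across y). x axis runs from head to chuck (draw out level towards -x), z up. Head: disc 35 mm across, 41 to 53 mm out at -x. Grooved end 20 mm thick, 37 to 68 mm at +x, 30 mm of it in a 23 mm bore, locked until the collar is back. 0.2 kg.
- chuck_a_collar_mid (a point): Middle of the wide bit's chuck collar, on its axis, 75 mm above the bench: knurled steel ring 38 mm across, 30 mm long, right behind the bit. x axis points straight back, level (the way to pull), z up. Travel 20 mm; a spring of about 8 N resists up to 13 mm, then it snaps to the stop and stays back. 45 mm of 30 mm thick spindle is clear behind it before a grey housing 65 mm across.
- tray: Open plywood tray fixed on the bench, 220 mm (its x) by 140 mm (its y), 30 mm high, walls and floor 7 mm thick. Origin at the centre of its underside, on the bench.
- slim_bit: The bit to leave alone, in an identical chuck: same shank and grooved end, but a dark slim head only 10 mm thick, no disc. Origin and axes as for the wide bit.
There are look-alikes about, which are no part of the job. Leave any purple or turquoise look-alike of the wide_bit alone.

How it is judged (in metres and radians):
On the way, in this order (a step that is already met when the one before it is completed fails the run):
1. the collar of the wide bit's chuck is pulled back past its snap point (more than 15 mm) while the bit is still in the chuck (distance of chuck_a_collar_mid from where it was at the start of the episode above 0.015 m and distance of wide_bit from where it was at the start of the episode below 0.02 m), for 0.2 s.
2. the wide bit is drawn out of the chuck (more than 40 mm from where it was), the collar still back (distance of wide_bit from where it was at the start of the episode above 0.04 m and distance of chuck_a_collar_mid from where it was at the start of the episode above 0.015 m), for 0.1 s.
At the end, for the whole second after the job is handed in: The wide bit lies at rest inside the tray: its origin within 80 mm (tray x) and 58 mm (tray y) of the tray's centre and less than 30 mm above the bench, its axis within about 11 degrees of level; the slim bit is within 10 mm of where it was (x of wide_bit in the frame of tray between -0.08 and 0.08 m and y of wide_bit in the frame of tray between -0.058 and 0.058 m and z of wide_bit in the frame of tray below 0.03 m and angle between wide_bit's own x axis and vertical between 1.37 and 1.77 rad and linear speed of wide_bit below 0.03 m/s and distance of slim_bit from where it was at the start of the episode below 0.01 m); the robot touches nothing.
It fails at once if the wide bit is dropped or thrown (faster than 0.8 m/s, a fall of about 30 mm, while no finger touches it) (linear speed of wide_bit above 0.8 m/s and contact force between the fingers and wide_bit below 0.1 N).
It fails at once if the slim bit is moved by more than 10 mm (distance of slim_bit from where it was at the start of the episode above 0.01 m).
It also fails if it takes over 51 s, if anything falls off the work surface, if the arm or the gripper's body presses on something with over 40 N, if the wrist force passes 120 N, or if a joint passes its speed limit or range.

ROBOT

A 6-joint arm with a two-finger parallel gripper is mounted at the origin on the work surface. World frame = base frame: x ahead of the robot, y to its left, z up, the work surface at z = 0. Lengths are in mm, angles in rad, forces in N, time in s.
With the tool pointing down it reaches from about 300 to 775 mm from the base axis. Payload 14.6 kg.
Tool frame: the origin (TCP) lies at the very end of the fingers, on their centre line; the grasp point (between the pads) lies 19 mm behind it; z points along the fingers, y is the line along which they close (so a half turn about z gives the same grasp; the last joint's range is limited). The gripper opens to 94 mm and grips with 3 to 60 N. Pads are 16 mm wide; open, the fingers measure 119 mm over their backs; the gripper's body (75 mm by 177 mm) begins 78 mm behind the grasp point.
Start: joints at [1.234, 0.3, 1.521, -0, 1.321, -0.067], TCP at [146.594, 530.094, 177.146] pointing down, gripper open.
Joint ranges: [-3.03, 3.03], [-0.79, 2.21], [0.23, 2.52], [-1.04, 4.18], [0, 3.07], [-2.55, 2.55]. Speed limits (rad/s): [2.22, 2.22, 2.57, 3.14, 3.14, 3.14].

INTERFACE

Orientations are given as [roll, pitch, yaw] about the fixed x, y, z axes, in that order (R = Rz(yaw) Ry(pitch) Rx(roll)).
In Python, from cell import manip gives the robot as it stands.
- The arm moves only by the tool servo_tool, never from a script. Its argument "motion" is a list that holds one entry, the list of rows, each a list of 7 numbers: the shift along the world's x, y, z as a fraction of full scale, then the turn, a rotation vector about the world's x, y, z as a fraction of full scale, then the closure, from 0 (fully open) to 1 (shut). In form: [[[x, y, z, rx, ry, rz, gripper], ...]]. A call has 1 to 10 rows; each row is the pose to reach, as a shift and turn from the pose commanded when the call began, turning the shorter way round; what a row does not reach only later rows make up. Full scale, the value 1, is 0.5 m for a shift and pi rad for a turn. A row lasts 1/10 s, in which the tool goes at most 50 mm and 8.59 degrees, less where a joint would pass 70% of its speed; a pose out of reach is approached as far as the arm can. A call with a number of a shift or a turn outside -1 to 1 is refused whole. A call with a gripper value outside its range is refused whole. The fingers move at their own pace and stop on an object; "newtons" is the grip in N (left out, the last holds). Time passes only in rows, so rows that repeat a pose let the fingers close. It gives the time, the measured TCP pose, the force, the opening and the grip force at its end, in the units of the state.
- manip.read_state(): the state, without advancing time (a new reading comes with each control period).
- manip.camera(name): name is "side" or "top" or "wrist"; returns a dict with "frame" (480x640x3 uint8, red, green, blue), "range_z" (480x640 float32, mm along the optical axis (not along the pixel's ray), 0 where there is no reading), "vfov" (degrees; the focal length in pixels is half the picture's height over the tangent of half this angle, whatever the lens; pixels are square), "cx", "cy" (the principal point, pixels), "cam_to_world" (4x4, takes a point from camera to world coordinates). Camera axes: x right, y down, z forward; pixel columns grow to the right and rows downward; lengths in mm; the calibration is good to about 2 mm. A picture is of the moment at which its call begins.
- manip.sign_off(): hands the job in; it is judged then, once.
The state is a dict: "clock": time; "joints": joint angles; "qd": joint speeds; "effort": joint torques, N m; "eef_pos": TCP position; "eef_rot": TCP orientation; "wrist_force": force on the tool from outside, world axes, zero at the start; "moment": the same for the moment, N m; "finger_gap": finger opening in mm; "finger_force": force on a finger pad.
Only numpy, scipy, OpenCV 4.12 (cv2) and the standard library are available. Lean on these libraries where they do the work, as an engineer would, in place of code of your own. Each camera call takes 0.05 s, during which the arm holds its last target. There are 200 camera calls.

## Working session

There is one attempt and no reset: what is moved stays moved. The work goes in short steps, Python scripts to look and compute and a tool call to move; the robot and the scene stay as the last step left them, time stands still between calls to the robot, and variables do not carry over. Pictures are saved under pics/ and viewed, at most 10 in all, crops included, and the job is handed in when it is done.

Besides the shell and the picture viewer there is one more tool, called after "Request:" as name(argument=value, ...), one argument or row to a line, values as JSON. servo_tool: Moves the arm, as the interface text tells. Its arguments: {"type":"object","properties":{"motion":{"type":"array"},"newtons":{"type":"number"}},"required":["motion"]}

```bash
mkdir -p pics; cat > h.py <<'E'
import numpy as np, cv2
from cell import manip
def shot(n,tag):
    c=manip.camera(n); cv2.imwrite(f'pics/{tag}.png',c['frame'][:,:,::-1]); np.savez(f'pics/{tag}.npz',**{k:c[k] for k in c}); return c
def load(tag): return dict(np.load(f'pics/{tag}.npz'))
def cloud(c):
    f=240/np.tan(np.radians(float(c['vfov']))/2); z=c['range_z']
    v,u=np.mgrid[:480,:640]
    P=np.stack([(u-c['cx'])*z/f,(v-c['cy'])*z/f,z],-1)
    T=c['cam_to_world']; return P@T[:3,:3].T+T[:3,3]
E
python3 - <<'E'
from h import *
a=shot('top','t0');b=shot('side','s0')
print(a['cam_to_world'],b['cam_to_world'],a['vfov'],manip.read_state())
E
```

```text
[[ 2.89115559e-02 -9.98037661e-01  5.55423107e-02  4.08668286e+02]
 [-9.99581862e-01 -2.88406004e-02  2.07880308e-03  5.79339877e-01]
 [-4.72850180e-04 -5.55791878e-02 -9.98454170e-01  1.19905654e+03]
 [ 0.00000000e+00  0.00000000e+00  0.00000000e+00  1.00000000e+00]] [[ 9.99977827e-01  6.65540326e-03 -2.27391105e-04  4.56654950e+02]
 [ 4.16793005e-03 -5.98872071e-01  8.00833860e-01 -6.01046654e+02]
 [ 5.19369410e-03 -8.00817050e-01 -5.98886531e-01  5.13048805e+02]
 [ 0.00000000e+00  0.00000000e+00  0.00000000e+00  1.00000000e+00]] 42.123483210962604 {'clock': 0.1, 'joints': array([ 1.23441225e+00,  3.00391306e-01,  1.52152092e+00,  1.83378365e-05,
        1.32069707e+00, -6.65576513e-02]), 'qd': array([-1.25156360e-03, -2.07684117e-04, -2.79153814e-03,  1.36873766e-04,
       -9.76223436e-05, -2.26781243e-04]), 'effort': array([ 1.40771510e-03, -5.32645404e+01, -3.53288305e+01,  7.09301163e-02,
        2.34858587e-02,  1.17158865e-05]), 'eef_pos': array([146.49814758, 529.85640476, 176.65556107]), 'eef_rot': array([-3.14057944e+00, -8.53387039e-05,  2.87176164e+00]), 'wrist_force': array([-0.07639387, -0.39332623, -0.2814141 ]), 'moment': array([-0.03140159,  0.00926057, -0.02266892]), 'finger_force': 0.0, 'finger_gap': 93.78145521454233}
```

View pics/t0.png

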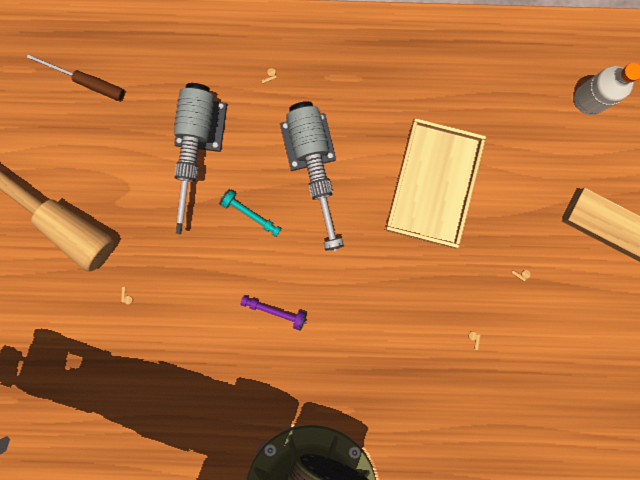

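View pics/s0.png

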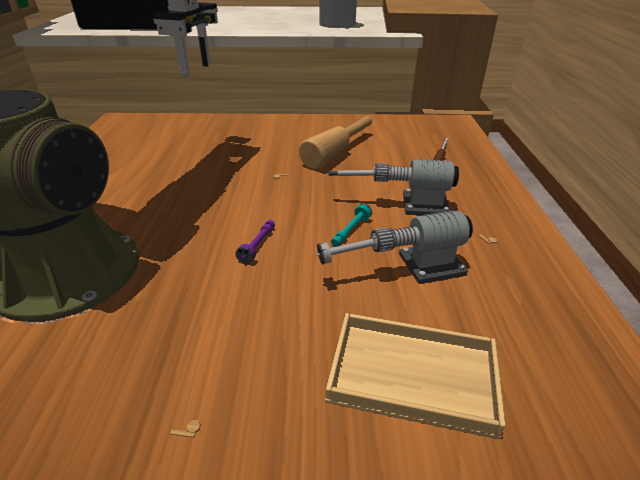

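The candidates are:
- Grey bit with a disc head at top (334,242), mounted in the right-hand chuck. This fits the wide bit.
- Slim dark-headed bit at (179,230), mounted in the left chuck.
- Turquoise (250,212) and purple (275,310), loose look-alikes.

I'll confirm with a crop and measure.

```bash
python3 - <<'E'
from h import *
a=load('t0');b=load('s0')
A=cv2.resize(a['frame'][90:260,270:370],None,fx=3.5,fy=3.5,interpolation=cv2.INTER_CUBIC)
B=cv2.resize(b['frame'][200:290,310:480],None,fx=2.4,fy=2.4,interpolation=cv2.INTER_CUBIC)
o=np.zeros((600,770,3),np.uint8);o[:A.shape[0],:A.shape[1]]=A;o[:B.shape[0],360:360+B.shape[1]]=B
cv2.imwrite('pics/crop.png',o[:,:,::-1])
P=cloud(a)
def pr(u,v): print((u,v),P[v,u].round(1))
R=P[90:260,270:370].reshape(-1,3)
R=R[(R[:,2]>45)&(R[:,2]<110)]
# chuck axis: bin along approx axis
d=np.array([.965,.26]); 
s=R[:,:2]@d; 
for k in np.arange(s.min(),s.max(),6):
    m=(s>=k)&(s<k+6)
    if m.sum()>2:
        q=R[m]; t=q[:,:2]@np.array([-d[1],d[0]]); print(round(k),m.sum(),q.mean(0).round(1),'zmax',q[:,2].max().round(1),'w',np.ptp(t).round(1),'mid',(t.max()/2+t.min()/2).round(1))
# tray
T=P[110:255,380:495].reshape(-1,3);T=T[(T[:,2]>24)&(T[:,2]<38)]
print('tray',cv2.minAreaRect(T[:,:2].astype(np.float32)),len(T))
Q=P[110:255,380:495].reshape(-1,3);print('bench',np.median(Q[Q[:,2]<4][:,2]),P[180,435])
E
```

```text
427 44 [454.9 -30.4  78.8] zmax 86.1 w 33.2 mid -147.8
433 64 [459.9 -28.6  80.1] zmax 88.5 w 33.8 mid -147.5
439 61 [465.6 -27.3  80.5] zmax 86.6 w 34.3 mid -147.8
445 32 [470.9 -26.2  72.5] zmax 86.3 w 33.1 mid -147.6
451 23 [477.5 -24.4  72.4] zmax 77.1 w 11.8 mid -147.9
457 19 [483.1 -22.9  74. ] zmax 78.5 w 11.2 mid -147.7
463 22 [488.8 -21.6  74. ] zmax 78.2 w 11.0 mid -148.3
469 22 [494.5 -19.9  74.6] zmax 78.7 w 11.4 mid -147.9
475 21 [500.4 -18.2  73.9] zmax 79.3 w 11.4 mid -147.8
481 23 [506.1 -16.6  75.9] zmax 80.2 w 11.3 mid -147.7
487 22 [512.1 -15.8  76.2] zmax 80.5 w 11.1 mid -148.3
493 23 [518.  -13.5  75.6] zmax 79.6 w 11.4 mid -148.1
499 22 [523.9 -11.9  76.6] zmax 80.2 w 11.2 mid -147.9
505 21 [529.7 -10.5  77. ] zmax 79.8 w 11.5 mid -147.9
511 21 [535.3  -9.   77.3] zmax 81.4 w 11.3 mid -147.8
517 24 [541.1  -7.6  77.9] zmax 82.0 w 11.6 mid -148.3
523 75 [547.2  -5.3  85.6] zmax 98.5 w 35.5 mid -147.7
529 69 [552.6  -3.7  89.9] zmax 101.0 w 37.8 mid -147.6
535 75 [558.4  -2.   89.7] zmax 97.2 w 38.5 mid -148.0
541 70 [564.4  -1.3  90.1] zmax 99.5 w 38.4 mid -147.8
[... 952 characters left out ...]
id -147.9
649 100 [668.6  27.7 100.1] zmax 109.2 w 61.3 mid -147.9
655 120 [674.   29.1  99.8] zmax 109.9 w 63.7 mid -147.8
661 113 [680.3  30.5  99.5] zmax 109.0 w 60.4 mid -147.4
667 113 [685.3  33.1 100.1] zmax 109.6 w 63.9 mid -148.3
673 113 [692.   32.9  99.2] zmax 109.4 w 60.8 mid -148.8
679 109 [697.4  35.7  99.1] zmax 108.2 w 60.5 mid -147.8
685 50 [702.7  36.2  98.1] zmax 107.7 w 57.6 mid -148.4
691 80 [709.1  38.3  91.8] zmax 99.9 w 43.7 mid -148.1
697 30 [713.4  39.3  92.1] zmax 98.4 w 39.0 mid -147.4
tray ((586.9149169921875, -221.0406494140625), (140.85336303710938, 221.42747497558594), 77.11936950683594) 1440
bench 0.21984873523967963 [ 594.3351477  -223.33007589    6.26295726]
```

View pics/crop.png

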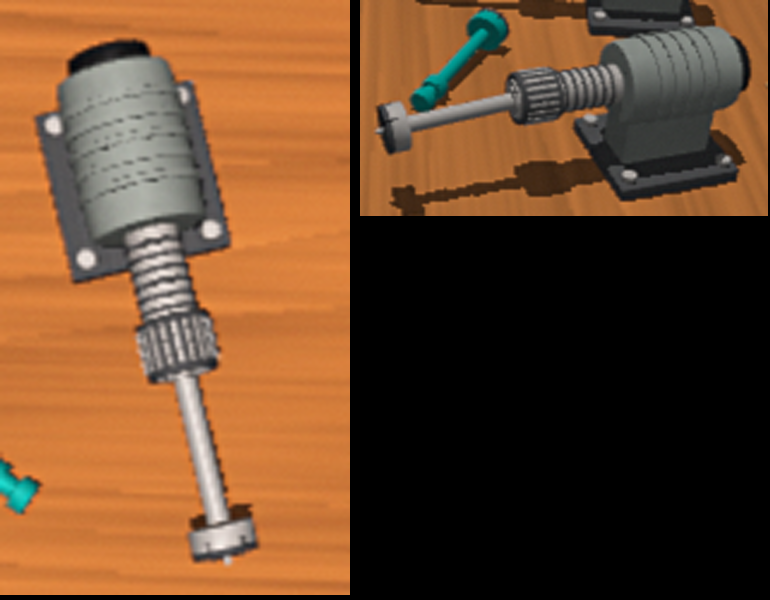

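The crop confirms it: the grey bit with the disc head (crop 223,535; top 334,242) is in the right-hand chuck. From the depth data:

| Item | Value |
|---|---|
| Axis yaw | about 0.263 rad |
| Collar middle | about (562,-2,75) |
| Bit origin | about (511,-16,71) |
| Bit droop | about 4.8° |
| Tray centre | (587,-221) |
| Tray long axis yaw | about -0.225 rad |

Moving over the collar.

Request:
servo_tool(
  motion=[
    [[0.6,-0.8,0,0,0,0.17,0],[0.6,-0.8,0,0,0,0.17,0],[0.6,-0.8,0,0,0,0.17,0],[0.6,-0.8,0,0,0,0.17,0],[0.6,-0.8,0,0,0,0.17,0],[0.6,-0.8,0,0,0,0.17,0],[0.6,-0.8,0,0,0,0.17,0],[0.6,-0.8,0,0,0,0.17,0],[0.6,-0.8,0,0,0,0.17,0],[0.6,-0.8,0,0,0,0.17,0]],
  ],
  newtons=40,
)

```text
clock: 1.1
eef_pos: [440.8, 136.9, 177.2]
eef_rot: [3.142, 0.0, -2.877]
wrist_force: [0.8, -0.1, -0.3]
finger_gap: 94.2
finger_force: 0.0
```

Request:
servo_tool(
  motion=[
    [[0.231,-0.264,0,0,0,0,0],[0.231,-0.264,0,0,0,0,0],[0.231,-0.264,0,0,0,0,0],[0.231,-0.264,0,0,0,0,0],[0.231,-0.264,0,0,0,0,0],[0.231,-0.264,0,0,0,0,0]],
  ],
)

```text
clock: 1.7
eef_pos: [555.2, 6.8, 176.6]
eef_rot: [3.141, -0.001, -2.878]
wrist_force: [0.1, 0.0, 0.3]
finger_gap: 94.1
finger_force: 0.0
```

```bash
python3 - <<'E'
from h import *
a=shot('wrist','w1'); s=manip.read_state(); print(s['eef_pos'],s['eef_rot'],s['joints'])
P=cloud(a); R=P.reshape(-1,3); print(np.nanmax(R[:,2]))
d=np.array([np.cos(.263),np.sin(.263)]);n=np.array([-d[1],d[0]])
R=R[(R[:,2]>55)&(R[:,2]<130)]
R=R[(abs(R[:,:2]@n+148.2)<40)]
S=R[:,:2]@d;t=R[:,:2]@n
for k in np.arange(470,620,5):
    m=(S>=k)&(S<k+5)
    if m.sum()>5: print(k,m.sum(),'zmax',R[m,2].max().round(1),'t',t[m].min().round(1),t[m].max().round(1))
E
```

```text
[555.06421483   7.3461103  176.87144149] [ 3.14125043e+00 -6.23559945e-04 -2.87710447e+00] [-5.28169490e-02  3.11987539e-01  1.50591454e+00  1.34650533e-04
  1.32438978e+00 -1.88813424e+00]
384.2849106331634
470 105 zmax 77.0 t -153.9 -143.3
475 105 zmax 77.5 t -154.0 -143.3
480 105 zmax 78.2 t -154.0 -143.3
485 103 zmax 78.5 t -154.0 -143.3
490 92 zmax 78.1 t -154.1 -143.3
495 105 zmax 78.7 t -154.1 -143.3
500 103 zmax 79.3 t -154.1 -143.3
505 93 zmax 80.0 t -154.2 -143.3
510 101 zmax 79.9 t -154.2 -143.4
515 94 zmax 81.0 t -154.3 -143.4
520 100 zmax 80.8 t -154.3 -143.4
525 392 zmax 94.9 t -167.5 -130.1
530 339 zmax 95.5 t -167.8 -129.3
535 319 zmax 96.9 t -167.4 -129.3
540 321 zmax 96.6 t -167.6 -129.2
545 313 zmax 96.0 t -167.6 -129.3
550 308 zmax 95.9 t -167.9 -130.1
555 202 zmax 95.7 t -167.3 -130.0
560 217 zmax 91.7 t -163.4 -133.9
565 250 zmax 91.7 t -163.8 -133.9
570 192 zmax 91.1 t -163.3 -134.0
575 223 zmax 91.5 t -164.0 -133.8
580 244 zmax 91.8 t -164.1 -133.8
585 205 zmax 91.5 t -164.0 -134.7
590 205 zmax 91.5 t -163.9 -133.8
595 225 zmax 91.7 t -164.2 -133.8
600 199 zmax 90.5 t -163.4 -134.6
605 1418 zmax 107.1 t -179.3 -118.9
610 436 zmax 107.2 t -178.4 -119.1
615 427 zmax 107.5 t -178.6 -119.0
```

View pics/w1.png

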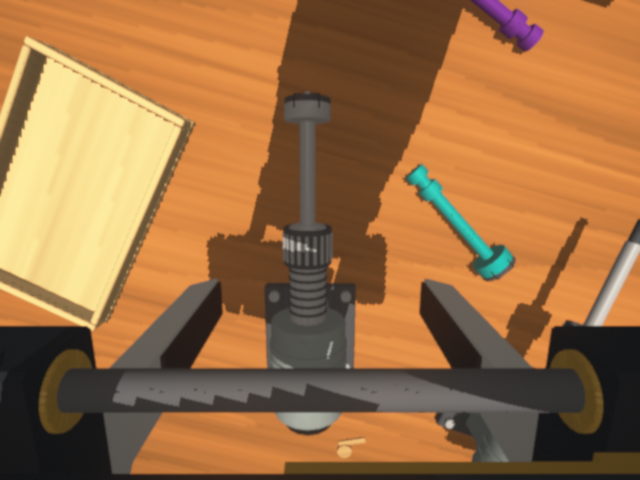

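The wrist view shows the wide bit's chuck centred between the fingers, with the collar at (307,245) and the disc head at (307,107). Going down onto the collar.

Request:
servo_tool(
  motion=[
    [[0.014,-0.02,0,0,0,0,0],[0.014,-0.02,-0.06,0,0,0,0],[0.014,-0.02,-0.12,0,0,0,0],[0.014,-0.02,-0.18,0,0,0,0],[0.014,-0.02,-0.23,0,0,0,0],[0.014,-0.02,-0.24,0,0,0,0],[0.014,-0.02,-0.24,0,0,0,0]],
  ],
)

```text
clock: 2.45
eef_pos: [562.5, -3.0, 57.3]
eef_rot: [3.141, -0.001, -2.877]
wrist_force: [0.2, 0.5, 1.4]
finger_gap: 94.0
finger_force: 0.0
```

Request:
servo_tool(
  motion=[
    [[0,0,0,0,0,0,0.4],[0,0,0,0,0,0,0.5],[0,0,0,0,0,0,0.6],[0,0,0,0,0,0,0.7],[0,0,0,0,0,0,0.7],[0,0,0,0,0,0,0.7],[0,0,0,0,0,0,0.7],[0,0,0,0,0,0,0.7]],
  ],
  newtons=40,
)

```text
clock: 3.25
eef_pos: [562.6, -3.2, 57.1]
eef_rot: [3.142, -0.0, -2.877]
wrist_force: [-0.1, -0.0, -0.2]
finger_gap: 33.6
finger_force: 0.0
```

Request:
servo_tool(
  motion=[
    [[0,0,0,0,0,0,0.8],[0,0,0,0,0,0,0.8],[0,0,0,0,0,0,0.8]],
  ],
)

```text
clock: 3.55
eef_pos: [563.3, -2.1, 59.5]
eef_rot: [3.141, 0.003, -2.877]
wrist_force: [-8.5, 8.5, 24.2]
finger_gap: 22.5
finger_force: 36.7
```

```bash
python3 - <<'E'
from h import *
a=shot('side','s1');b=shot('wrist','w2')
o=np.hstack([cv2.resize(a['frame'][150:300,300:480],(400,333)),cv2.resize(b['frame'],(400,300))[:300] if 0 else cv2.resize(b['frame'],(400,333))])
cv2.imwrite('pics/c2.png',o[:,:,::-1]); s=manip.read_state(); print(s['eef_pos'],s['finger_gap'],s['finger_force'])
E
```

```text
[563.28129847  -2.02698155  59.55713327] 22.535448838437574 36.72113288193941
```

View pics/c2.png

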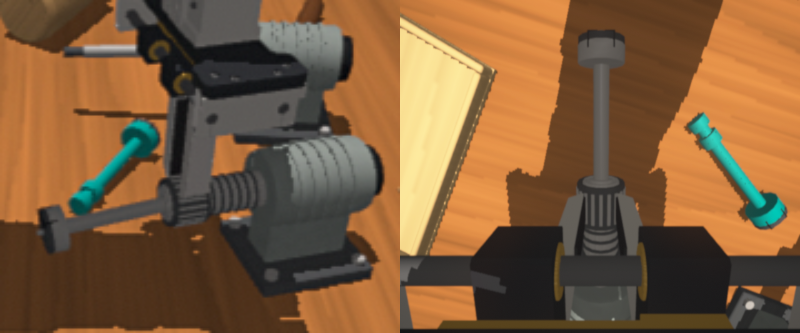

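```bash
python3 - <<'E'
from h import *
a=load('s1');P=cloud(a)
for u in (384,388,391,394):
  print(u,[(v,*P[v,u].round(0).astype(int)) for v in range(200,256,3)])
b=load('w2');R=cloud(b).reshape(-1,3)
d=np.array([np.cos(.263),np.sin(.263)]);n=np.array([-d[1],d[0]])
S=R[:,:2]@d;t=R[:,:2]@n+148.5
m=(S>505)&(S<600)&(abs(t)<45)&(R[:,2]>50)
for k in np.arange(505,600,5):
  q=m&(S>=k)&(S<k+5)
  if q.sum()>5: print(k,q.sum(),R[q,2].min().round(),R[q,2].max().round(),t[q].min().round(1),t[q].max().round(1))
E
```

```text
384 [(200, np.int64(562), np.int64(8), np.int64(146)), (203, np.int64(558), np.int64(-18), np.int64(157)), (206, np.int64(558), np.int64(-19), np.int64(152)), (209, np.int64(558), np.int64(-23), np.int64(149)), (212, np.int64(559), np.int64(-21), np.int64(142)), (215, np.int64(559), np.int64(-24), np.int64(139)), (218, np.int64(559), np.int64(-25), np.int64(133)), (221, np.int64(560), np.int64(-26), np.int64(128)), (224, np.int64(560), np.int64(-26), np.int64(123)), (227, np.int64(561), np.int64(-27), np.int64(118)), (230, np.int64(561), np.int64(-28), np.int64(112)), (233, np.int64(562), np.int64(-27), np.int64(106)), (236, np.int64(562), np.int64(-27), np.int64(100)), (239, np.int64(564), np.int64(-18), np.int64(88)), (242, np.int64(565), np.int64(-18), np.int64(81)), (245, np.int64(565), np.int64(-21), np.int64(77)), (248, np.int64(566), np.int64(-20), np.int64(70)), (251, np.int64(582), np.int64(63), np.int64(-1)), (254, np.int64(581), np.int64(54), np.int64(0))]
388 [(200, np.int64(551), np.int64(-87), np.int64(204)), (203, np.int64(551), np.int64(-88), np.int64(200)), (206, np.
[... 2612 characters left out ...]
.int64(82)), (245, np.int64(582), np.int64(-18), np.int64(75)), (248, np.int64(603), np.int64(73), np.int64(-1)), (251, np.int64(602), np.int64(65), np.int64(-2)), (254, np.int64(600), np.int64(55), np.int64(-1))]
505 12037 72.0 211.0 -35.4 33.5
510 11076 72.0 211.0 -45.0 45.0
515 16675 72.0 221.0 -45.0 45.0
520 15168 73.0 219.0 -45.0 45.0
525 2345 59.0 213.0 -43.3 32.0
530 5475 69.0 204.0 -24.4 22.9
535 1917 75.0 199.0 -19.9 19.2
540 1139 90.0 193.0 -13.8 12.1
545 1043 90.0 187.0 -13.8 12.2
550 662 90.0 182.0 -13.8 12.1
555 326 89.0 95.0 -12.4 11.6
560 377 83.0 92.0 -13.4 12.1
565 571 78.0 92.0 -14.5 13.3
570 416 77.0 92.0 -14.9 13.7
575 510 77.0 92.0 -15.4 14.2
580 203 73.0 89.0 -15.8 14.6
```

The fingertips are about 33 mm higher than the reported TCP: they end near z≈92 on the upper part of the collar (c2 at 195,195). The tool is shorter than stated. I'll open, go down about 34 mm, grip again and check.

Request:
servo_tool(
  motion=[
    [[0,0,0,0,0,0,0.3],[0,0,0,0,0,0,0.3],[0,0,0,0,0,0,0.3],[0,0,0,0,0,0,0.3],[0,0,-0.03,0,0,0,0.3],[0,0,-0.06,0,0,0,0.3],[0,0,-0.068,0,0,0,0.3],[0,0,-0.068,0,0,0,0.3]],
  ],
)

```text
clock: 4.45
eef_pos: [562.1, -3.2, 22.3]
eef_rot: [3.141, -0.002, -2.877]
wrist_force: [0.2, -0.6, 0.2]
finger_gap: 65.6
finger_force: 0.0
```

Request:
servo_tool(
  motion=[
    [[0,0,0,0,0,0,0.5],[0,0,0,0,0,0,0.6],[0,0,0,0,0,0,0.7],[0,0,0,0,0,0,0.8],[0,0,0,0,0,0,0.8],[0,0,0,0,0,0,0.8],[0,0,0,0,0,0,0.8],[0,0,0,0,0,0,0.8]],
  ],
  newtons=40,
)

```text
clock: 5.25
eef_pos: [562.4, -2.1, 23.4]
eef_rot: [3.14, 0.0, -2.877]
wrist_force: [-2.3, 7.5, 1.8]
finger_gap: 35.7
finger_force: 40.0
```

Request:
servo_tool(
  motion=[
    [[0.005,0.0014,0,0,0,0,0.8],[0.01,0.0027,0,0,0,0,0.8],[0.015,0.004,0,0,0,0,0.8],[0.02,0.0054,0,0,0,0,0.8],[0.025,0.0067,0,0,0,0,0.8],[0.03,0.0081,0,0,0,0,0.8],[0.035,0.0094,0,0,0,0,0.8],[0.04,0.0108,0,0,0,0,0.8],[0.042,0.0113,0,0,0,0,0.8],[0.042,0.0113,0,0,0,0,0.8]],
  ],
)

```text
clock: 6.25
eef_pos: [581.7, 3.0, 23.3]
eef_rot: [3.139, -0.004, -2.878]
wrist_force: [-16.8, 3.5, 11.8]
finger_gap: 36.2
finger_force: 40.1
```

```bash
python3 - <<'E'
from h import *
a=shot('side','s2');b=shot('wrist','w3')
o=np.hstack([cv2.resize(a['frame'][150:300,300:480],(400,333)),cv2.resize(b['frame'],(400,333))])
cv2.imwrite('pics/c3.png',o[:,:,::-1]); s=manip.read_state(); print(s['eef_pos'],s['finger_gap'],s['finger_force'],s['wrist_force'])
E
```

```text
[581.69345185   3.05726996  23.34222598] 36.39695854774661 40.057732325512916 [-16.07909308   2.94727877  12.49718359]
```

View pics/c3.png

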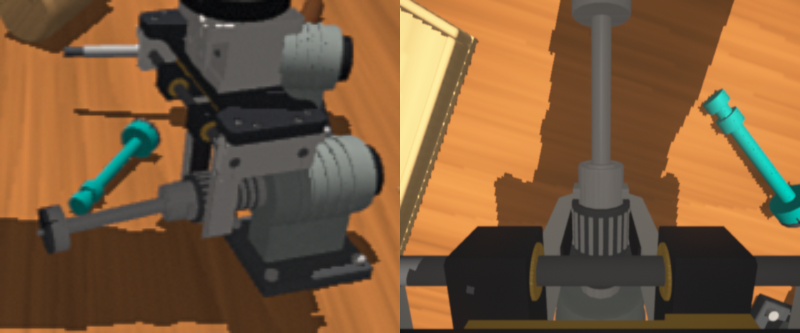

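The collar has moved back and shows the chuck nose at c3 (180,200). The tips are now at mid-collar height. I'll open, slide forward to the shank, then check that the collar stays.

Request:
servo_tool(
  motion=[
    [[0,0,0,0,0,0,0.3],[0,0,0,0,0,0,0.3],[0,0,0,0,0,0,0.3],[0,0,0,0,0,0,0.3],[-0.03,-0.0078,-0.001,0,0,0,0.3],[-0.07,-0.018,-0.003,0,0,0,0.3],[-0.11,-0.0285,-0.005,0,0,0,0.3],[-0.1446,-0.0375,-0.007,0,0,0,0.3],[-0.1446,-0.0375,-0.007,0,0,0,0.3]],
  ],
)

```text
clock: 7.25
eef_pos: [510.0, -16.6, 19.6]
eef_rot: [3.141, -0.001, -2.878]
wrist_force: [0.9, 0.4, 0.6]
finger_gap: 65.8
finger_force: 0.0
```

```bash
python3 - <<'E'
from h import *
a=shot('side','s3');b=shot('wrist','w4');t=shot('top','t4')
P=cloud(t)
print(manip.read_state()['eef_pos'])
for tag,c in(('side',a),('top',t)):
  R=cloud(c).reshape(-1,3)
  d=np.array([np.cos(.263),np.sin(.263)]);n=np.array([-d[1],d[0]])
  S=R[:,:2]@d;t_=R[:,:2]@n+148.5
  m=(abs(t_)<22)&(R[:,2]>50)&(R[:,2]<130)
  for k in np.arange(425,610,5):
    q=m&(S>=k)&(S<k+5)
    if q.sum()>5: print(tag,k,q.sum(),R[q,2].max().round(),t_[q].min().round(1),t_[q].max().round(1))
o=np.hstack([cv2.resize(a['frame'][150:300,300:480],(400,333)),cv2.resize(b['frame'],(400,333))])
cv2.imwrite('pics/c4.png',o[:,:,::-1])
E
```

```text
[512.21073288 -16.24950483  19.96765225]
side 430 80 84.0 -19.4 14.1
side 435 62 83.0 -18.6 8.2
side 440 65 85.0 -18.2 9.9
side 445 43 85.0 -18.8 7.0
side 450 17 73.0 -7.5 2.0
side 455 22 74.0 -7.2 1.4
side 460 21 75.0 -8.5 0.3
side 465 21 76.0 -7.1 2.7
side 470 22 75.0 -7.1 2.7
side 475 19 75.0 -7.1 2.6
side 480 21 76.0 -8.3 2.5
side 485 21 77.0 -7.4 2.5
side 515 18 79.0 -7.4 0.1
side 520 20 81.0 -6.8 1.4
side 525 56 87.0 -15.1 9.5
side 530 35 87.0 -15.4 -7.0
side 535 31 87.0 -16.1 -7.1
side 540 45 88.0 -19.7 -6.5
side 545 48 89.0 -20.4 -4.8
side 550 44 92.0 -21.3 -10.3
side 555 44 91.0 -21.2 -7.6
side 560 58 95.0 -21.0 2.2
side 565 59 95.0 -21.7 4.2
side 570 62 96.0 -21.2 10.0
side 575 42 95.0 -20.6 8.1
side 580 44 91.0 -16.7 4.1
side 585 48 91.0 -17.5 7.1
side 590 44 91.0 -16.5 5.4
side 595 48 91.0 -17.0 5.8
side 600 51 96.0 -21.5 6.4
side 605 217 106.0 -21.9 22.0
top 560 10 92.0 -17.9 -8.6
top 565 37 96.0 -18.9 6.7
top 570 53 99.0 -18.6 19.4
top 575 38 96.0 -16.9 16.5
top 580 47 94.0 -15.0 15.3
top 585 49 93.0 -14.3 15.5
top 590 45 93.0 -14.1 14.8
top 595 46 93.0 -13.2 15.6
top 600 115 109.0 -21.9 21.5
top 605 70 111.0 -20.8 21.8
```

View pics/c4.png

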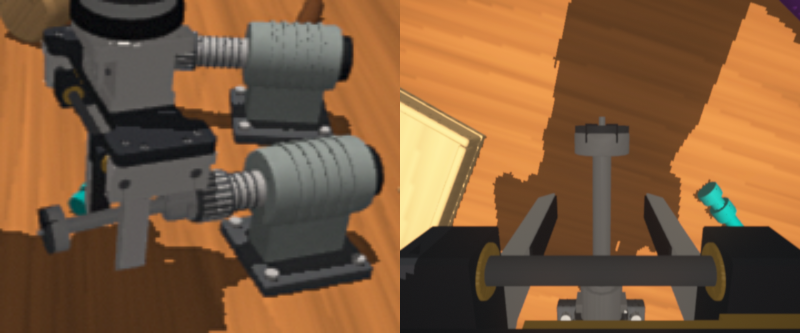

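Request:
servo_tool(
  motion=[
    [[0,0,0,0,0,0,0.5],[0,0,0,0,0,0,0.7],[0,0,0,0,0,0,0.8],[0,0,0,0,0,0,0.95],[0,0,0,0,0,0,1],[0,0,0,0,0,0,1],[0,0,0,0,0,0,1],[0,0,0,0,0,0,1],[0,0,0,0,0,0,1],[0,0,0,0,0,0,1]],
  ],
  newtons=45,
)

```text
clock: 8.4
eef_pos: [511.3, -16.3, 19.7]
eef_rot: [-3.142, 0.0, -2.877]
wrist_force: [0.2, -0.2, 0.9]
finger_gap: 10.9
finger_force: 45.0
```

```bash
python3 - <<'E'
from h import *
a=load('s3');P=cloud(a)
for u in (354,358,362): print(u,[tuple(P[v,u].round(0).astype(int).tolist()) for v in range(262,276,2)])
s=manip.read_state();print(s['clock'],s['finger_gap'],s['finger_force'],s['wrist_force'],s['eef_pos'],s['eef_rot'])
E
```

```text
354 [(513, -63, 74), (513, -62, 70), (513, -64, 67), (513, -64, 63), (514, -62, 57), (521, -1, 0), (520, -4, -1)]
358 [(519, -62, 74), (519, -63, 71), (520, -62, 65), (520, -59, 59), (521, -55, 52), (528, 0, 0), (527, -6, 0)]
362 [(526, -59, 72), (526, -59, 67), (526, -60, 64), (527, -59, 59), (536, 6, 0), (457, -601, 513), (535, -5, 0)]
8.4 10.927857355046415 44.99903976917267 [ 0.15484437 -0.16369972  0.90310645] [511.270136   -16.28629655  19.67473144] [-3.14157928e+00  6.23733447e-06 -2.87730475e+00]
```

The fingers hold the shank, with the tips at z≈53 against a reported 20, which confirms the 33 mm offset. Drawing straight out.

Request:
servo_tool(
  motion=[
    [[-0.01,-0.0027,0,0,0,0,1],[-0.025,-0.0067,0,0,0,0,1],[-0.04,-0.0108,0,0,0,0,1],[-0.055,-0.0148,0,0,0,0,1],[-0.07,-0.0188,0,0,0,0,1],[-0.085,-0.0229,0,0,0,0,1],[-0.1,-0.0269,0,0,0,0,1],[-0.11,-0.0296,0,0,0,0,1],[-0.12,-0.0323,0,0,0,0,1],[-0.12,-0.0323,0,0,0,0,1]],
  ],
)

```text
clock: 9.4
eef_pos: [450.8, -32.6, 19.7]
eef_rot: [3.142, -0.0, -2.877]
wrist_force: [0.0, -0.2, -1.8]
finger_gap: 10.6
finger_force: 45.0
```

```bash
python3 - <<'E'
from h import *
a=shot('side','s5')
cv2.imwrite('pics/c5.png',cv2.resize(a['frame'][130:330,240:500],(780,600))[:,:,::-1])
s=manip.read_state();print(s['finger_gap'],s['finger_force'],s['wrist_force'],s['moment'],s['eef_pos'],s['joints'])
E
```

```text
10.44591544502164 44.9968296289444 [ 0.26800936 -0.36797535 -1.28646127] [ 0.04663799  0.03707314 -0.05285022] [451.24478059 -32.49704471  19.73190824] [-1.52897094e-01  2.96375235e-01  1.93917553e+00  3.22102320e-05
  9.05851967e-01 -1.98781191e+00]
```

View pics/c5.png

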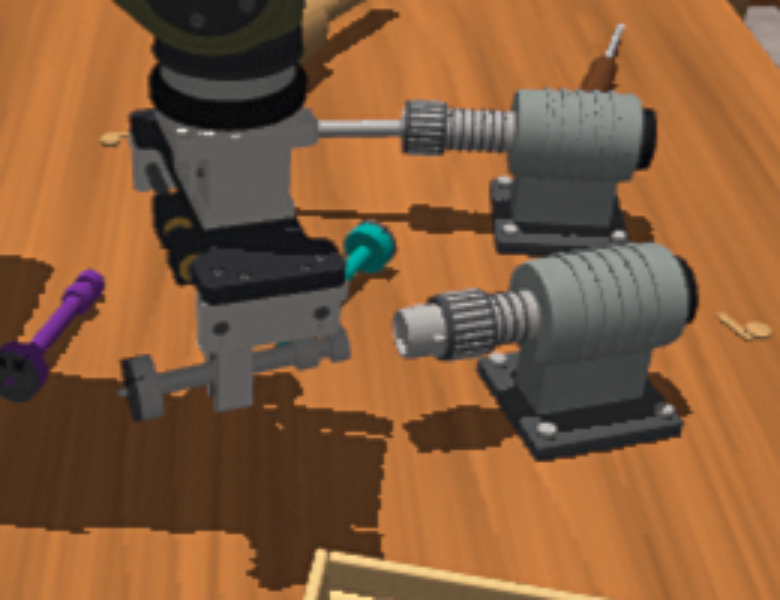

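The bit is out: the head is at c5 (140,388), the grooved end at (335,345), and the collar is still back at (465,322). Lifting, carrying it over the tray and aligning with its long axis.

Request:
servo_tool(
  motion=[
    [[0,0,0.03,0,0,0,1],[0,0,0.07,0,0,0,1],[0.02,-0.03,0.1,0,0,-0.015,1],[0.05,-0.07,0.1,0,0,-0.035,1],[0.085,-0.12,0.1,0,0,-0.055,1],[0.12,-0.17,0.1,0,0,-0.08,1],[0.155,-0.22,0.1,0,0,-0.1,1],[0.19,-0.27,0.1,0,0,-0.12,1],[0.225,-0.32,0.1,0,0,-0.14,1],[0.245,-0.35,0.1,0,0,-0.155,1]],
  ],
)

```text
clock: 10.45
eef_pos: [574.8, -209.1, 69.3]
eef_rot: [-3.141, 0.0, 2.916]
wrist_force: [0.4, 0.0, -0.9]
finger_gap: 10.7
finger_force: 45.0
```

Request:
servo_tool(
  motion=[
    [[0.01,-0.012,0,0,0,0,1],[0.018,-0.025,0,0,0,0,1],[0.018,-0.025,0,0,0,0,1],[0.018,-0.025,0,0,0,0,1]],
  ],
)

```text
clock: 10.85
eef_pos: [582.6, -219.3, 69.6]
eef_rot: [3.141, -0.0, 2.92]
wrist_force: [0.7, 0.5, -0.6]
finger_gap: 10.7
finger_force: 45.0
```

```bash
python3 - <<'E'
from h import *
a=shot('side','s6');P=cloud(a)
cv2.imwrite('pics/c6.png',cv2.resize(a['frame'][210:450,240:560],(800,600))[:,:,::-1])
s=manip.read_state();print(s['finger_gap'],s['finger_force'],s['wrist_force'],s['eef_pos'],s['eef_rot'])
E
```

```text
10.74474101749484 44.99568521976471 [ 0.42635171 -0.93151995 -2.15214126] [ 582.594689   -219.2924119    69.76256066] [ 3.14149841e+00 -9.54240397e-05  2.91995147e+00]
```

View pics/c6.png

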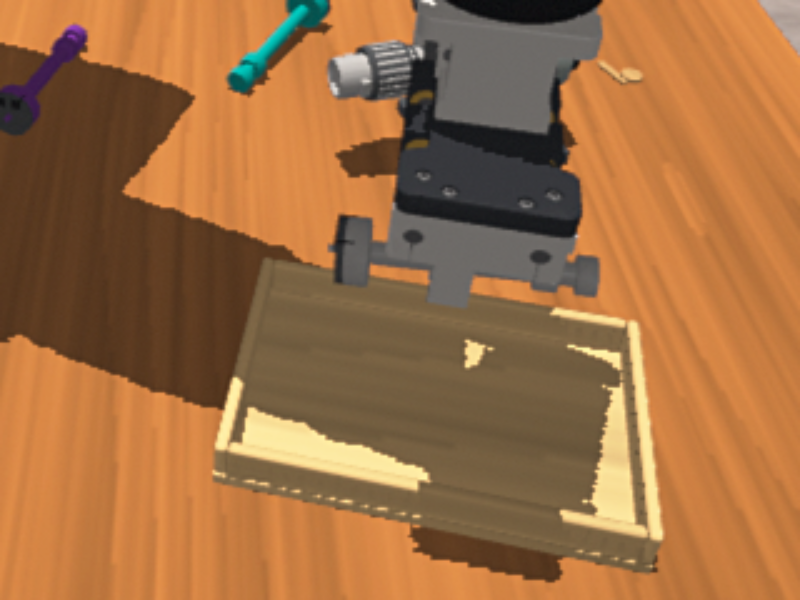

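```bash
python3 - <<'E'
from h import *
P=cloud(load('s6'))
for n,(u0,u1,v0,v1) in dict(head=(377,386,292,328),tail=(471,478,310,330),tip=(413,424,322,334)).items():
  R=P[v0:v1,u0:u1].reshape(-1,3);R=R[(R[:,2]>60)&(abs(R[:,1]+219)<45)];print(n,len(R),R.min(0).round(1),R.max(0).round(1),np.median(R,0).round(1))
E
```

```text
head 252 [ 528.5 -228.2  105.2] [ 540.1 -199.7  134.8] [ 533.8 -221.8  128.8]
tail 116 [ 637.3 -244.8  120. ] [ 649.  -226.3  136.1] [ 642.  -240.3  131.7]
tip 109 [ 571.3 -240.   106.9] [ 584.4 -234.   124.8] [ 577.9 -236.9  116.3]
```

Request:
servo_tool(
  motion=[
    [[0,0,-0.02,0.0043,0.0186,0,1],[0,0,-0.05,0.0043,0.0186,0,1],[0,0,-0.08,0.0043,0.0186,0,1],[0,0,-0.11,0.0043,0.0186,0,1],[0,0,-0.14,0.0043,0.0186,0,1],[0,0,-0.16,0.0043,0.0186,0,1],[0,0,-0.17,0.0043,0.0186,0,1],[0,0,-0.172,0.0043,0.0186,0,1],[0,0,-0.172,0.0043,0.0186,0,1]],
  ],
)

```text
clock: 11.8
eef_pos: [583.0, -220.1, -16.0]
eef_rot: [3.141, -0.059, 2.919]
wrist_force: [-0.7, 0.5, -1.5]
finger_gap: 11.2
finger_force: 45.0
```

Request:
servo_tool(
  motion=[
    [[0,0,-0.002,0,0,0,1],[0,0,-0.005,0,0,0,1],[0,0,-0.007,0,0,0,1],[0,0,-0.009,0,0,0,1],[0,0,-0.009,0,0,0,1]],
  ],
)

```text
clock: 12.3
eef_pos: [582.9, -220.0, -20.6]
eef_rot: [3.141, -0.06, 2.919]
wrist_force: [-0.7, 0.6, 1.4]
finger_gap: 10.7
finger_force: 46.4
```

Request:
servo_tool(
  motion=[
    [[0,0,-0.002,0,0,0,1],[0,0,-0.004,0,0,0,1],[0,0,-0.004,0,0,0,1]],
  ],
)

```text
clock: 12.6
eef_pos: [583.0, -220.0, -21.0]
eef_rot: [3.142, -0.059, 2.919]
wrist_force: [-8.9, 2.9, 18.4]
finger_gap: 10.9
finger_force: 55.2
```

The head is touching the floor at 18 N. I'll ease up slightly, release slowly, then look.

Request:
servo_tool(
  motion=[
    [[0,0,0.003,0,0,0,1],[0,0,0.003,0,0,0,1],[0,0,0.003,0,0,0,0.85],[0,0,0.003,0,0,0,0.8],[0,0,0.003,0,0,0,0.7],[0,0,0.003,0,0,0,0.6],[0,0,0.003,0,0,0,0.5],[0,0,0.003,0,0,0,0.5],[0,0,0.003,0,0,0,0.5]],
  ],
  newtons=15,
)

```text
clock: 13.5
eef_pos: [583.4, -220.3, -20.7]
eef_rot: [-3.141, -0.058, 2.919]
wrist_force: [0.1, -0.8, 5.8]
finger_gap: 47.2
finger_force: 3.1
```

Request:
servo_tool(
  motion=[
    [[0,0,0.03,0,0,0,0.5],[0,0,0.08,0,0,0,0.5],[0,0,0.14,0,0,0,0.5],[0,0,0.2,0,0,0,0.5],[0,0,0.26,0,0,0,0.5],[0,0,0.32,0,0,0,0.5],[0,0,0.36,0,0,0,0.5],[0,0,0.36,0,0,0,0.5],[0,0,0.36,0,0,0,0.5]],
  ],
)

```text
clock: 14.4
eef_pos: [582.6, -219.9, 158.4]
eef_rot: [3.141, -0.06, 2.919]
wrist_force: [0.2, -0.2, 0.3]
finger_gap: 46.7
finger_force: 0.0
```

```bash
python3 - <<'E'
from h import *
a=shot('side','s7')
cv2.imwrite('pics/c7.png',cv2.resize(a['frame'][130:450,240:640],(750,600))[:,:,::-1])
s=manip.read_state();print(s['finger_gap'],s['finger_force'],s['wrist_force'],s['eef_pos'],s['clock'])
P=cloud(a).reshape(-1,3);p=P[:,:2]-[587,-221]
c,sn=np.cos(-.225),np.sin(-.225);x=p@[c,sn];y=p@[-sn,c]
m=(abs(x)<98)&(abs(y)<58)&(P[:,2]>13)&(P[:,2]<60)
for k in range(-100,100,10):
  q=m&(x>=k)&(x<k+10)
  if q.sum()>3: print(k,q.sum(),P[q,2].max().round(1),y[q].min().round(),y[q].max().round())
E
```

```text
46.84482632764767 0.0 [-0.15740651  0.40965702  0.00964511] [ 582.33464182 -219.74115367  157.60925863] 14.45
-60 139 43.9 -20.0 10.0
-50 188 43.0 -19.0 12.0
-40 69 40.7 -12.0 3.0
-30 66 30.2 -8.0 3.0
-20 69 30.5 -8.0 3.0
-10 66 28.9 -8.0 3.0
0 68 28.0 -9.0 4.0
10 69 28.5 -8.0 3.0
20 67 26.8 -8.0 4.0
30 87 29.7 -11.0 8.0
40 116 29.8 -12.0 7.0
50 87 28.3 -11.0 7.0
60 87 29.8 -11.0 8.0
```

View pics/c7.png

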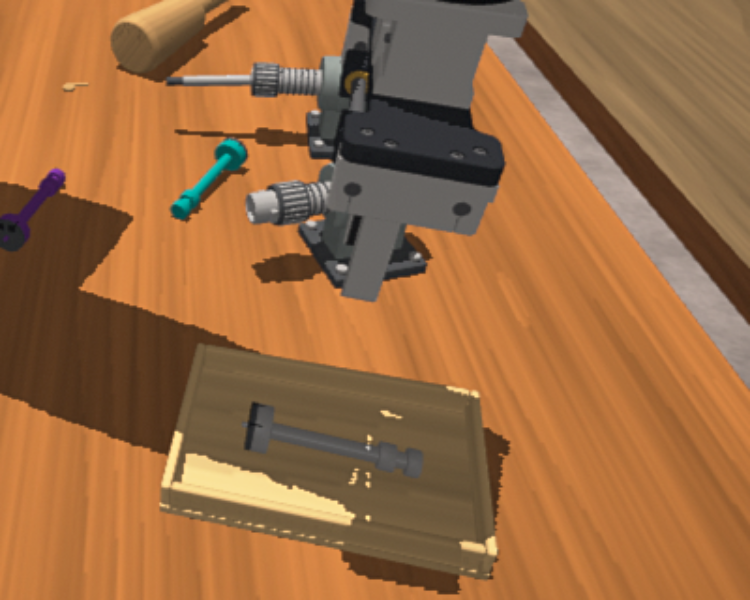

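The bit lies flat in the tray: the head is at (260,428), the tail at (410,460), and its origin is about 7 mm off the tray centre. The slim bit is untouched at (205,80), and the gripper is clear. Handing in.

```bash
python3 -c "
from cell import manip
print(manip.sign_off())"
```

```text
the job is handed in; nothing more can be done
None
```

I drew the wide bit out with its collar locked back and laid it flat in the tray, left the slim bit untouched, and handed the job in at about 14.5 s; sign-off returned no verdict.

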